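# Hang a painted cart wheel on the sprung drying hook

### The job

Pick the red cart wheel out of its wooden cradle by the rim and hang it on the yellow J-hook of the drying stand: bring the rim over the hook's tip and, still holding it, press it down past the red sprung tongue and firmly onto the hook's seat, with the tongue sprung back out over the rim. Bear on the seat with at least 8 newtons before letting go, but never on the hook with more than 25. Leave the wheel hanging still, and do not disturb the horses, jars and brush pot.

Things in the scene. Friction and masses are not known exactly. Their poses are not given: they have to be found in the camera images.
- wheel: loose red wooden cart wheel, about 0.32 kg, alike front and back, upright in the cradle. Origin at its centre; own x = axle (level), own z up. Rim outer radius 109 mm, inner radius 95 mm, 16 mm thick along the axle. Six yellow spokes, 9 mm thick and 9 mm wide, at 30, 90, 150.. degrees from straight up; hub radius 16 mm, 22 mm long.
- rim_top (a point): top of the wheel's rim, 109 mm above the wheel's centre, midway between the two upper spokes. The hook goes inside the rim here, so pinch the rim across its 16 mm thickness some 36 to 44 mm to one side (own y), clear of the hook; firmly (100 N or so), as pressing it home twists it in the fingers.
- cradle: fixed wooden cradle holding the wheel upright, wheel centre 130 mm above the table. Origin on the table below the wheel; own x = axle. Two cheeks, tops 57 mm above the table, 160 mm long along y, slot 19 mm wide; the wheel lifts straight up out of it.
- stand: fixed stand. Origin on the table below the middle of the hook's seat, own z up. The hook points to own -x: bring the wheel over its tip from that side. Hook and knob end at x = -33 mm; post (radius 9 mm, 252 mm tall) at x = +75 mm; base 160 x 120 x 12 mm, x from -45 to 115 mm. The wheel hangs centred over the origin, axle along own x either way round.
- seat_nominal (a point): nominal middle of the top of the hook's flat seat, 230 mm above the table, on the stand. The real seat is up to 10 mm higher or lower (clamped differently each time, not measured: find it by feel, or look); it does not yield. The hook is 12 mm wide along own y, its bar 10 mm thick. The wheel's inner rim rests on the seat: wheel centre 95 mm below it.
- throat (a point): middle of the hook's throat, 30 mm over the nominal seat (same unmeasured shift). Throat 25 mm wide: back wall at stand x = +11 mm, its flared top ends 36 mm above the seat; inner face of the upturned tip at x = -14 mm, top 29 mm above the seat. The tongue narrows it from the tip side.
- keeper (a joint): red tongue in the tip, m: 0 = sprung out to x = -2 mm, 0.012 = pushed back. Top slopes from 29 to 18.5 mm, flat underside 16.5 mm above the seat. The rim's inner face meets it 25 mm above the seat, pushes it back 4 to 7 mm (4 N + 0.8 N/mm spring; about 10 N down, over the wheel's weight); 2.5 mm or a little more above the solid seat it snaps out over the rim (reads 0).
- horse_a: bystander: loose red wooden horse, about 100 x 35 x 135 mm tall, near the far edge of the table (nearest +y); origin on the table under its middle. Leave alone
- horse_b: bystander: loose red wooden horse, about 100 x 35 x 135 mm tall, near the far edge of the table (middle); origin on the table under its middle. Leave alone
- horse_c: bystander: loose red wooden horse, about 100 x 35 x 135 mm tall, near the far edge of the table (nearest -y); origin on the table under its middle. Leave alone
- jar_white: bystander: loose closed paint jar with a white cap, radius 26 mm, 60 mm tall, between the cradle and the stand; origin under its middle. Leave alone
- jar_blue: bystander: loose closed paint jar with a blue cap, radius 26 mm, 60 mm tall, between the cradle and the stand; origin under its middle. Leave alone
- brush_pot: bystander: loose grey pot of radius 36 mm with brushes, 170 mm tall, far left; origin under its middle. Leave alone

How it is judged:
By the outcome, as a careful person would: the job done as asked, in the order asked, and still so for the second after the job is handed in, with the robot touching nothing.
It also fails if it takes over 69 s, if anything falls off the work surface, if the arm or the gripper's body presses on something with over 40 N, if the wrist force passes 120 N, or if a joint passes its speed limit or range.

### The arm

A 6-joint arm with a two-finger parallel gripper is mounted at the origin on the work surface. World frame = base frame: x ahead of the robot, y to its left, z up, the work surface at z = 0. Lengths are in m, angles in rad, forces in N, time in s.
With the tool pointing down it reaches from about 0.4 to 0.925 m from the base axis. Payload 3.4 kg.
Tool frame: the origin (TCP) lies midway between the tips of the shut fingers; the grasp point (between the pads) lies 19 mm behind it (robot.hold_point_z is the distance from the TCP to the grasp point, in m); z points along the fingers, y is the line along which they close (so a half turn about z gives the same grasp; the last joint's range is limited). The gripper opens to 85 mm and grips with 20 to 120 N. Pads are 22 mm wide; open, the fingers measure 114 mm over their backs; the gripper's body (76 mm by 85 mm) begins 54 mm behind the grasp point. The pads swing forward as they close: fully open they stand 13 mm farther back than shut.
Start: joints at [1.272, 0.307, 1.506, -0, 1.328, -0.073], TCP at [0.128, 0.561, 0.231] pointing down, gripper open.
Joint ranges: [-3.12, 3.12], [-1.05, 2.28], [0.14, 2.33], [-1.42, 4.57], [0.1, 2.73], [-2.68, 2.68]. Speed limits (rad/s): [2.57, 2.57, 3.14, 3.14, 3.14, 3.14].

### API

Orientations are given as [roll, pitch, yaw] about the fixed x, y, z axes, in that order (R = Rz(yaw) Ry(pitch) Rx(roll)).
In Python, from plant import robot gives the robot as it stands.
- The arm moves only by the shell command python3 -m jog 'ROWS' [OPENING] [FORCE]. ROWS is rows parted by semicolons, their numbers by spaces, 1 to 20 of them, each of 6 numbers: dx, dy, dz in m, then a rotation vector rx, ry, rz in rad; each row is the pose to reach, as a shift and turn from the pose commanded when the command began, along the tool's axes at that moment; what a row does not reach only later rows make up. A row lasts 1/10 s, in which the tool goes at most 0.05 m and 0.15 rad, less where a joint would pass 70% of its speed; a pose out of reach is approached as far as the arm can. OPENING is the finger opening in m, set as the command begins (- or left out keeps the last). The fingers move at their own pace and stop on an object; FORCE is the grip in N (left out, the last holds). Time passes only in rows, so rows that do not move let the fingers close. It prints the time, the measured TCP pose, the force, the opening and the grip force at its end.
- robot.get_state(): the state, without advancing time (a new reading comes with each control period).
- robot.grab_frame(name): name is "side" or "top" or "wrist"; returns a dict with "img" (480x640x3 uint8, red, green, blue), "vfov" (degrees; the focal length in pixels is half the picture's height over the tangent of half this angle, whatever the lens; pixels are square), "cx", "cy" (the principal point, pixels), "world_to_cam" (4x4, takes a point from world to camera coordinates); the wrist camera has in their place "hand_eye" (4x4, takes a point from camera to tool coordinates, whose origin is the TCP and whose axes are the flange's). Camera axes: x right, y down, z forward; pixel columns grow to the right and rows downward; lengths in m; the calibration is good to about 2 mm. A picture is of the moment at which its call begins: read the wrist's pose just before it. There is no depth.
- robot.close_job(): hands the job in; it is judged then, once.
The state is a dict: "clock": time; "joints": joint angles; "qvel": joint speeds; "effort": joint torques, N m; "position": TCP position; "tcp_rot": TCP orientation; "contact_force": force on the tool from outside, world axes, zero at the start; "torque": the same for the moment, N m; "opening": finger opening in m; "grip_force": force on a finger pad.
Only numpy, scipy, OpenCV 4.12 (cv2) and the standard library are available. Lean on these libraries where they do the work, as an engineer would, in place of code of your own. Each camera call takes 0.05 s, during which the arm holds its last target. There are 200 camera calls.

## Working session

There is one attempt and no reset: what is moved stays moved. The work goes in short steps, Python scripts to look and compute and a shell command to move; the robot and the scene stay as the last step left them, time stands still between calls to the robot, and variables do not carry over. Pictures are saved under pics/ and viewed, at most 10 in all, crops included, and the job is handed in when it is done.

```bash
mkdir -p pics; ls; cat > h.py <<'E'
import numpy as np, cv2
from plant import robot
from scipy.spatial.transform import Rotation as R
def cam(name):
    s=robot.get_state(); f=robot.grab_frame(name)
    if name=="wrist":
        T=np.eye(4); T[:3,:3]=R.from_euler('xyz',s['tcp_rot']).as_matrix() if np.size(s['tcp_rot'])==3 else np.array(s['tcp_rot']); T[:3,3]=s['position']
        f['world_to_cam']=np.linalg.inv(T@np.array(f['hand_eye']))
    W=np.array(f['world_to_cam']); fo=240/np.tan(np.radians(f['vfov'])/2)
    K=np.array([[fo,0,f['cx']],[0,fo,f['cy']],[0,0,1]])
    return f['img'],K@W[:3],K,W
def save(n,img): cv2.imwrite(n,img[:,:,::-1])
def proj(P,p):
    p=np.atleast_2d(p); q=np.c_[p,np.ones(len(p))]@P.T; return q[:,:2]/q[:,2:]
def tri(P1,a,P2,b):
    X=cv2.triangulatePoints(P1,P2,np.float64(a).reshape(2,1),np.float64(b).reshape(2,1)); return (X[:3]/X[3]).ravel()
def onz(P,uv,z):
    A=P; u,v=uv; M=np.array([A[0]-u*A[2],A[1]-v*A[2]]); return np.linalg.solve(M[:,:2],-(M[:,2]*z+M[:,3]))
E
python3 - <<'E'
from h import *
print(robot.get_state())
for n in("side","top"):
    i,P,K,W=cam(n); save(f"pics/{n}0.png",i); np.savez(f"{n}0.npz",P=P,i=i); print(n,K[0],np.linalg.inv(W).round(3).tolist())
E
```

```text
pics
{'clock': 0.0, 'joints': array([ 1.27251125e+00,  3.07573371e-01,  1.50766920e+00,  2.96899499e-05,
        1.32837270e+00, -7.34784922e-02]), 'qvel': array([-1.17414763e-03,  2.29574277e-04,  9.14449709e-06, -6.03985972e-04,
        1.59024122e-03, -1.55951344e-03]), 'effort': array([ 1.04419643e-03, -4.57547951e+01, -2.51904541e+01,  1.23205186e-05,
        1.31893944e-02, -1.45401675e-06]), 'position': array([0.12797726, 0.55987448, 0.23038239]), 'tcp_rot': array([-3.13957761e+00, -1.77214637e-04,  2.91677873e+00]), 'contact_force': array([ 0.39881328, -0.1254782 , -0.27305481]), 'torque': array([0.02481664, 0.03826274, 0.01713163]), 'grip_force': 0.0, 'opening': 0.0857189972386685}
side [460.37188707   0.         318.77855192] [[0.995, -0.072, 0.062, 0.556], [-0.095, -0.707, 0.701, -0.486], [-0.007, -0.704, -0.71, 0.769], [0.0, 0.0, 0.0, 1.0]]
top [477.90820444   0.         320.22651532] [[-0.01, -0.999, 0.048, 0.541], [-1.0, 0.01, 0.0, 0.108], [-0.001, -0.048, -0.999, 1.257], [0.0, 0.0, 0.0, 1.0]]
```

View pics/side0.png

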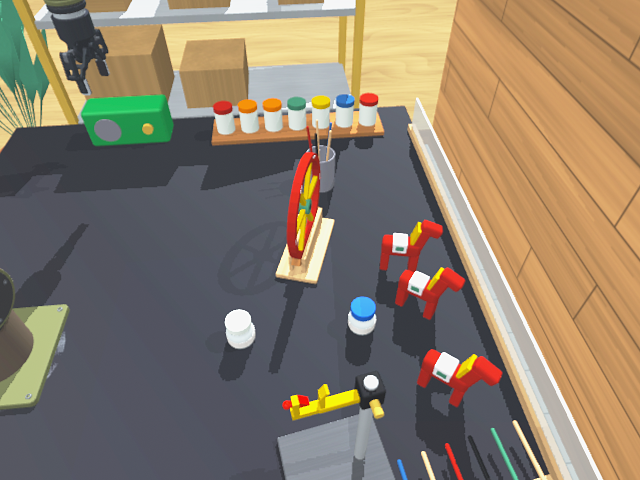

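View pics/top0.png

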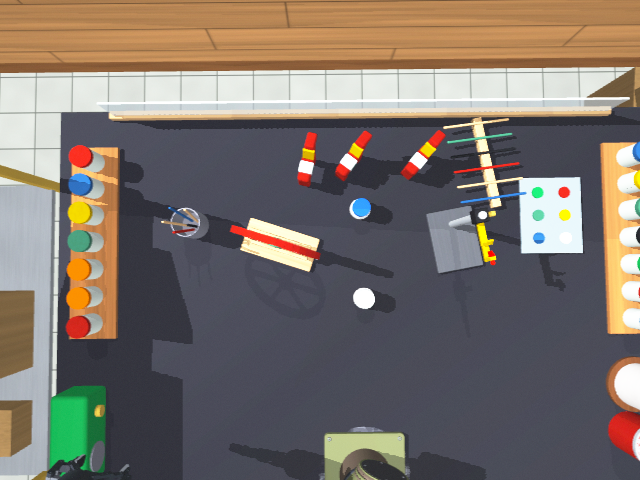

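The side view shows the wheel at (305,205), the hook between (295,408) and (370,395). The top view has the rim band from (232,229) to (320,257), and the hook from (483,215) to tip (490,258). Next I'll zoom in on the hook and wheel.

```bash
python3 - <<'E'
from h import *
s=np.load('side0.npz')['i'];t=np.load('top0.npz')['i']
def crop(i,x,y,w,h): return cv2.resize(i[y:y+h,x:x+w],(400,300),interpolation=cv2.INTER_CUBIC)
a=np.hstack([crop(s,275,365,120,90),crop(t,430,190,100,75)])
b=np.hstack([crop(s,240,145,160,120),crop(t,225,205,120,90)])
save('pics/crop.png',np.vstack([a,b]))
# red rim top band in top image
P=np.load('top0.npz')['P']
def red(i): return ((i[...,0]>140)&(i[...,1]<70)&(i[...,2]<70))
m=red(t).astype(np.uint8); n,l,st,c=cv2.connectedComponentsWithStats(m)
for k in range(1,n):
    if st[k,4]>25 : print('top',st[k],c[k].round(1))
m=red(s).astype(np.uint8); n,l,st,c=cv2.connectedComponentsWithStats(m)
for k in range(1,n):
    if st[k,4]>25 and st[k,1]>130: print('side',st[k],c[k].round(1))
E
```

```text
top [355 131  17  18 168] [363.4 139.1]
top [428 130  18  18 172] [436.5 138.4]
top [304 132  13  18 170] [310.4 140.7]
top [ 69 145  22  23 385] [ 79.8 155.7]
top [348 152  15   8  26] [354.9 155.5]
top [401 162  18  17 174] [409.3 170.2]
top [454 162  66  11 157] [487.1 167.2]
top [335 164  15  17 136] [341.4 171.2]
top [297 173  14  11 105] [303.5 177.5]
top [559 187  10  11  85] [563.5 191.8]
top [230 225  90  34 632] [273.9 241.4]
top [488 250   7   7  33] [490.8 253.2]
top [ 66 316  23  23 404] [ 77.  326.9]
top [608 411  32  48 928] [623.4 430.4]
side [304 220  10  29  97] [307.7 231.2]
side [ 380  220   85   99 2157] [420.8 268.5]
side [ 417  349   85   58 1532] [460.1 374.9]
side [298 395  11  12  99] [303.  400.3]
side [282 400  10  10  68] [286.7 404.6]
side [445 443  19  37 193] [453.3 461.4]
```

View pics/crop.png

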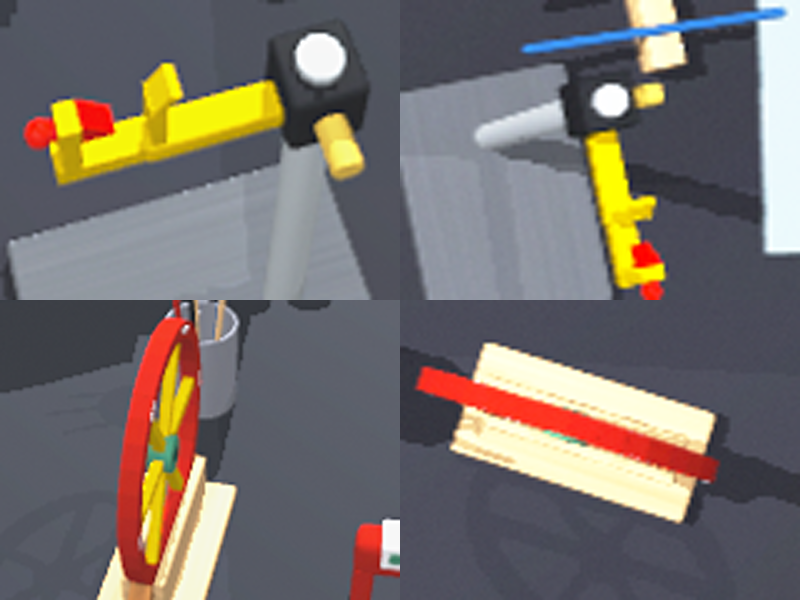

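The crops show the hook in side coordinates: knob (286.4,404.6), post cap (371.3,382.1), tip bottom (293.6,420.2). In the top view the knob is at (493,263) and the cap at (482.5,214.5). The wheel is seen nearly edge-on from above.

```bash
cat > fit.py <<'E'
from h import *
from scipy.optimize import minimize
S=np.load('side0.npz');T=np.load('top0.npz')
def redm(i,box):
    i=i.astype(int); m=(i[...,0]>75)&(i[...,0]>2.2*np.maximum(i[...,1],i[...,2])); z=np.zeros_like(m); x,y,w,h=box; z[y:y+h,x:x+w]=m[y:y+h,x:x+w]; return z
def rend(P,pose,k=4):
    x,y,z,a=pose; th=np.linspace(0,2*np.pi,73)
    def ring(r,ax): 
        p=np.c_[ax+0*th,r*np.sin(th),r*np.cos(th)]; c,s=np.cos(a),np.sin(a)
        return proj(P,np.c_[x+c*p[:,0]-s*p[:,1],y+s*p[:,0]+c*p[:,1],z+p[:,2]])
    m=np.zeros((480*k,640*k),np.uint8)
    A=[ring(r,ax) for r,ax in((.109,.008),(.109,-.008),(.095,-.008),(.095,.008))]
    for i in range(4):
        p,q=A[i],A[(i+1)%4]
        for j in range(72):
            cv2.fillConvexPoly(m,np.int32(np.round((np.array([p[j],p[j+1],q[j+1],q[j]])+.5)*k)),1)
    return cv2.resize(m.astype(np.float32),(640,480),interpolation=cv2.INTER_AREA)
ms=redm(S['i'],(282,150,42,112)); mt=redm(T['i'],(222,218,105,46))
def cost(p,full=False):
    a=rend(S['P'],p);b=rend(T['P'],p)
    # allow occlusion: side bottom hidden by cradle => ignore rows>235
    a[236:]=0; m2=ms.copy(); m2[236:]=0
    f=lambda r,m:1-np.minimum(r,m).sum()/np.maximum(r,m).sum()
    return (f(a,m2),f(b,mt)) if full else f(a,m2)+f(b,mt)
P=T['P']; c=onz(P,(273.9,241.4),.22)
e1=onz(P,(232,229),.13);e2=onz(P,(320,257),.13); d=e2-e1; yaw=np.arctan2(d[1],d[0])+np.pi/2
best=None
for z in(.12,.13,.14):
    x0=np.array([*c,z,yaw]); sim=np.vstack([x0]+[x0+v for v in np.diag([.01,.01,.008,.06])])
    r=minimize(cost,x0,method='Nelder-Mead',options=dict(initial_simplex=sim,xatol=1e-5,fatol=1e-4,maxiter=150))
    print(r.x.round(4),r.fun,cost(r.x,True))
    if best is None or r.fun<best.fun: best=r
np.save('wheel.npy',best.x)
PS,PT=S['P'],T['P']
cap=tri(PS,(371.3,382.1),PT,(482.5,214.5)); kn=tri(PS,(286.4,404.6),PT,(493,263))
print('cap',cap.round(4),'knob',kn.round(4)); v=cap-kn; L=np.hypot(*v[:2]); print('len (expect ~105)',L,'yaw',np.arctan2(v[1],v[0]))
for n,uv in dict(fl=(438,272),fr=(483,264),bl=(427,212)).items(): print(n,onz(PT,uv,.012).round(4))
print('side fl corner',onz(PS,(278,437),.012).round(4), 'bar bottom tip', onz(PS,(293.6,420.2),.22).round(4))
print('jars',onz(PT,(361,208),.06),onz(PT,(364,298),.06))
E
python3 fit.py
```

```text
[ 0.5887  0.2145  0.132  -0.3173] 0.290291428565979 (np.float32(0.20258975), np.float32(0.08770168))
[ 0.5886  0.2141  0.1318 -0.3178] 0.2892284393310547 (np.float32(0.2032916), np.float32(0.085936844))
[ 0.5887  0.2147  0.1315 -0.3176] 0.2907392978668213 (np.float32(0.20287317), np.float32(0.08786613))
cap [ 0.6385 -0.236   0.2492] knob [ 0.5361 -0.2545  0.2514]
len (expect ~105) 0.10405370268143996 yaw 0.17896433036312237
fl [ 0.5117 -0.1972]
fr [ 0.5313 -0.3147]
bl [ 0.6685 -0.1719]
side fl corner [ 0.5127 -0.199 ] bar bottom tip [ 0.5436 -0.2602]
jars [0.67531966 0.00464664] [4.49998979e-01 3.13960748e-04]
```

Cross-checks: the wheel centre comes out at z 0.132 (text 0.130), and the knob-to-post distance is 104 mm as expected. Three base corners agree with a stand origin of about (0.5655,-0.249), yaw 0.166. I'll move above the grasp.

```bash
cat > go.py <<'E'
import sys
from h import *
# usage: go.py x y z yaw  -> shift + rotvec in tool axes for TCP target pointing down
x,y,z,yaw=map(float,sys.argv[1:5]); s=robot.get_state()
R0=R.from_euler('xyz',s['tcp_rot']); R1=R.from_euler('xyz',[np.pi,0,yaw])
print('d',(R0.inv().apply(np.array([x,y,z])-s['position'])).round(4),'rot',(R0.inv()*R1).as_rotvec().round(4), 'hold',robot.hold_point_z,'t',s['clock'])
E
python3 go.py 0.601 0.2525 0.31 1.2525
```

```text
d [-0.5296 -0.1944 -0.0792] rot [-1.5000e-03  1.4000e-03  1.6643e+00] hold 0.0187 t 0.1
```

```bash
python3 -m jog '0 0 -0.05 0 0 0; -0.05 -0.02 -0.079 0 0 0.15; -0.1 -0.035 -0.079 0 0 0.3; -0.145 -0.05 -0.079 0 0 0.45; -0.19 -0.07 -0.079 0 0 0.6; -0.24 -0.085 -0.079 0 0 0.75; -0.285 -0.1 -0.079 0 0 0.9; -0.33 -0.12 -0.079 0 0 1.05; -0.38 -0.14 -0.079 0 0 1.2; -0.43 -0.155 -0.079 0 0 1.35; -0.48 -0.175 -0.079 0 0 1.5; -0.51 -0.19 -0.079 0 0 1.6; -0.53 -0.194 -0.079 -0.0015 0.0014 1.664; -0.53 -0.194 -0.079 -0.0015 0.0014 1.664; -0.53 -0.194 -0.079 -0.0015 0.0014 1.664; -0.53 -0.194 -0.079 -0.0015 0.0014 1.664; -0.53 -0.194 -0.079 -0.0015 0.0014 1.664' 0.085
python3 - <<'E'
from h import *
i,P,K,W=cam('wrist'); save('pics/w1.png',i); np.savez('w1.npz',P=P,i=i)
a=-.3177;c=np.array([.5886,.2143,.1315])
for nm,y,x,z in [('topc',0,0,.109),('f30',.03,.008,.105),('b30',.03,-.008,.105),('f-30',-.03,.008,.105),('b-30',-.03,-.008,.105)]:
    p=c+np.array([np.cos(a)*x-np.sin(a)*y,np.sin(a)*x+np.cos(a)*y,z]); print(nm,proj(P,p).round(1))
E
```

```text
clock: 1.8
position: [0.6003, 0.2543, 0.3105]
tcp_rot: [-3.141, -0.002, 1.255]
contact_force: [1.5, 0.1, 0.6]
opening: 0.0848
grip_force: 0.0
topc [[318.3 323.4]]
f30 [[331.9 274.9]]
b30 [[305.1 274.9]]
f-30 [[330.5 362.6]]
b-30 [[305.4 362.6]]
```

View pics/w1.png

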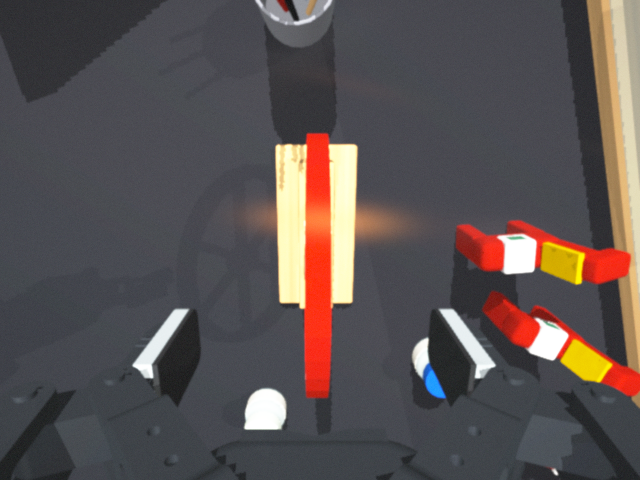

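The rim in the wrist view lies at columns 305–330 between the open fingers, exactly where predicted; it extends from rows 133 to 397. I'll check that against the model and compute the descent.

```bash
python3 - <<'E'
from h import *
P=np.load('w1.npz')['P']; a=-.3177;c=np.array([.5886,.2143,.1315]); th=np.linspace(0,2*np.pi,721)
for x in(-.008,.008):
    y=.109*np.sin(th); q=proj(P,c+np.c_[np.cos(a)*x-np.sin(a)*y,np.sin(a)*x+np.cos(a)*y,.109*np.cos(th)])
    k=q[:,1]; print(q[k.argmin()].round(1),q[k.argmax()].round(1))
E
python3 go.py 0.601 0.2525 0.206 1.2525
```

```text
[307.6 133.8] [306.7 397.2]
[327.6 133.9] [327.4 397.2]
d [-0.0017  0.0011  0.1047] rot [-0.0001 -0.002   0.0025] hold 0.0187 t 1.85
```

```bash
python3 -m jog '-0.0017 0.0011 0.04 0 -0.002 0.0025; -0.0017 0.0011 0.07 0 -0.002 0.0025; -0.0017 0.0011 0.09 0 -0.002 0.0025; -0.0017 0.0011 0.106 0 -0.002 0.0025; -0.0017 0.0011 0.106 0 -0.002 0.0025; -0.0017 0.0011 0.106 0 -0.002 0.0025; -0.0017 0.0011 0.106 0 -0.002 0.0025'
python3 -m jog '0 0 0 0 0 0; 0 0 0 0 0 0; 0 0 0 0 0 0; 0 0 0 0 0 0; 0 0 0 0 0 0; 0 0 0 0 0 0; 0 0 0 0 0 0; 0 0 0 0 0 0' 0.0 110
python3 -m jog '0 0 0 0 0 0; 0 0 0 0 0 0; 0 0 0 0 0 0; 0 0 0 0 0 0'; python3 go.py 0.601 0.2525 0.206 1.2525
```

```text
clock: 2.55
position: [0.6028, 0.2522, 0.2059]
tcp_rot: [3.14, -0.001, 1.251]
contact_force: [-0.4, -0.2, -0.5]
opening: 0.0851
grip_force: 0.0
clock: 3.35
position: [0.6023, 0.2514, 0.2047]
tcp_rot: [3.141, 0.0, 1.25]
contact_force: [-1.6, -1.1, 4.0]
opening: 0.0139
grip_force: 107.7
clock: 3.75
position: [0.6023, 0.2514, 0.2047]
tcp_rot: [3.141, 0.0, 1.25]
contact_force: [-1.7, -1.3, 5.9]
opening: 0.0141
grip_force: 107.8
d [ 0.0006 -0.0016 -0.0013] rot [ 0.0005  0.0001 -0.0022] hold 0.0187 t 3.75
```

Gripped. Lift straight up, slowly at first.

```bash
python3 -m jog '0 0 -0.005 0 0 0; 0 0 -0.015 0 0 0; 0 0 -0.03 0 0 0; 0 0 -0.05 0 0 0; 0 0 -0.07 0 0 0; 0 0 -0.095 0 0 0; 0 0 -0.12 0 0 0; 0 0 -0.135 0 0 0; 0 0 -0.14 0 0 0; 0 0 -0.14 0 0 0; 0 0 -0.14 0 0 0; 0 0 -0.14 0 0 0'
python3 - <<'E'
from h import *
s=robot.get_state(); i,P,K,W=cam('side'); i2,P2,_,_=cam('wrist'); save('pics/lift.png',cv2.resize(np.hstack([i,i2]),(800,300))); np.savez('lift.npz',P=P,i=i,Pw=P2,iw=i2); print(s['contact_force'],s['torque'])
E
python3 go.py 0.559 -0.2096 0.345 1.7368
```

```text
clock: 4.95
position: [0.6015, 0.2513, 0.3426]
tcp_rot: [-3.139, 0.002, 1.25]
contact_force: [0.4, -0.3, -4.1]
opening: 0.0143
grip_force: 107.7
[ 0.3798952  -0.27884625 -4.13533291] [ 0.1199163  -0.02258141 -0.02851186]
d [-0.451   0.1047 -0.0015] rot [-0.0024  0.0011 -0.4865] hold 0.0187 t 5.05
```

View pics/lift.png

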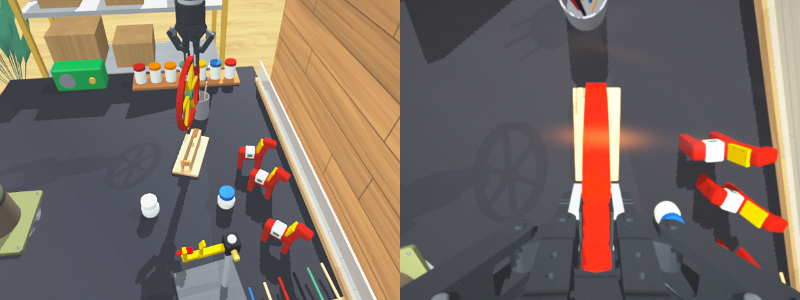

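Wheel held cleanly and upright. Carry it to a standoff off the hook tip.

```bash
python3 go.py 0.490 -0.2216 0.345 1.7368
```

```text
d [-0.4841  0.043  -0.0014] rot [-0.0024  0.0011 -0.4865] hold 0.0187 t 5.05
```

```bash
python3 -m jog '-0.015 0.001 0 0 0 -0.02; -0.045 0.004 0 0 0 -0.05; -0.08 0.007 0 0 0 -0.09; -0.12 0.01 0 0 0 -0.13; -0.16 0.014 0 0 0 -0.17; -0.2 0.018 0 0 0 -0.21; -0.24 0.021 0 0 0 -0.25; -0.28 0.025 0 0 0 -0.29; -0.32 0.028 0 0 0 -0.33; -0.36 0.032 0 0 0 -0.37; -0.4 0.036 0 0 0 -0.41; -0.435 0.039 0 0 0 -0.44; -0.46 0.041 0 -0.001 0.001 -0.47; -0.475 0.043 0 -0.0024 0.0011 -0.482; -0.484 0.043 -0.0014 -0.0024 0.0011 -0.4865; -0.484 0.043 -0.0014 -0.0024 0.0011 -0.4865; -0.484 0.043 -0.0014 -0.0024 0.0011 -0.4865; -0.484 0.043 -0.0014 -0.0024 0.0011 -0.4865'
python3 go.py 0.490 -0.2216 0.265 1.7368
```

```text
clock: 6.85
position: [0.4907, -0.2203, 0.3457]
tcp_rot: [3.139, -0.001, 1.738]
contact_force: [0.1, 0.2, -3.1]
opening: 0.0141
grip_force: 107.7
d [-0.0012 -0.0011  0.0807] rot [ 0.0025 -0.001   0.001 ] hold 0.0187 t 6.85
```

```bash
python3 -m jog '-0.0012 -0.0011 0.015 0.001 0 0; -0.0012 -0.0011 0.035 0.002 -0.001 0.001; -0.0012 -0.0011 0.055 0.0025 -0.001 0.001; -0.0012 -0.0011 0.07 0.0025 -0.001 0.001; -0.0012 -0.0011 0.077 0.0025 -0.001 0.001; -0.0012 -0.0011 0.077 0.0025 -0.001 0.001; -0.0012 -0.0011 0.077 0.0025 -0.001 0.001; -0.0012 -0.0011 0.077 0.0025 -0.001 0.001'
python3 - <<'E'
from h import *
s=robot.get_state(); print(s['position'],s['tcp_rot'])
out=[];d={}
for n in('side','top','wrist'):
    i,P,K,W=cam(n); d['i'+n]=i;d['P'+n]=P
np.savez('pre.npz',**d)
crop=lambda i,x,y,w,h: cv2.resize(i[y:y+h,x:x+w],(400,300),interpolation=cv2.INTER_CUBIC)
z=np.vstack([np.hstack([crop(d['iside'],220,320,200,150),crop(d['itop'],430,190,120,90)]),np.hstack([crop(d['iwrist'],0,0,640,480),crop(d['iwrist'],240,220,240,180)])])
save('pics/pre.png',z)
E
```

```text
clock: 7.65
position: [0.4906, -0.2229, 0.2699]
tcp_rot: [3.14, 0.002, 1.736]
contact_force: [0.3, 0.3, -3.6]
opening: 0.0142
grip_force: 107.7
[ 0.49060446 -0.22290719  0.2699202 ] [3.13986790e+00 2.06161216e-03 1.73609682e+00]
```

View pics/pre.png

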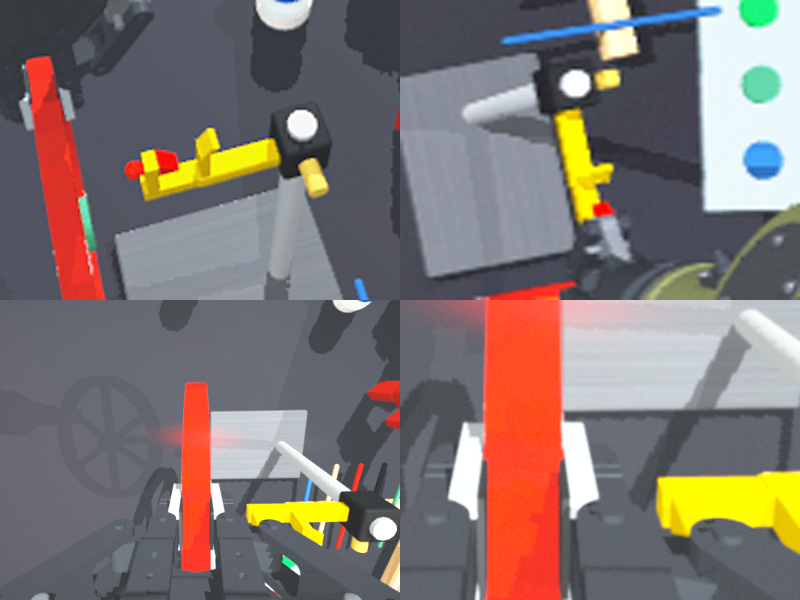

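Wrist view: hook tip's +y outer corner at full-res (394,327), post cap at (613,365), rim at columns ~290–337, all as expected with the tip well clear of the rim. Refine the stand by triangulating with the side view.

```bash
python3 - <<'E'
from h import *
d=np.load('pre.npz');PS=np.load('side0.npz')['P'];PT=np.load('top0.npz')['P'];PW=d['Pwrist']
o=np.array([.5655,-.249]);a=.166
def loc(p): v=p[:2]-o; return np.array([np.cos(a)*v[0]+np.sin(a)*v[1],-np.sin(a)*v[0]+np.cos(a)*v[1],p[2]]).round(4)
print('tip corner W+S',loc(tri(PW,(394.2,326.8),PS,(290.3,395.9))))
print('cap W+S',loc(tri(PW,(612.8,364.8),PS,(371.3,382.1))),'S+T',loc(tri(PT,(482.5,214.5),PS,(371.3,382.1))))
print('knob S+T',loc(tri(PT,(493,263),PS,(286.4,404.6))))
# model predictions in side0 & wrist
c,s=np.cos(a),np.sin(a)
for n,p in dict(seatL=(-.014,-.006,.23),wallin_base=(.011,-.006,.23),tip_in_top=(-.014,-.006,.259),tip_in_top2=(-.014,.006,.259),tonguetop=(-.002,-.006,.2485)).items():
    w=np.array([o[0]+c*p[0]-s*p[1],o[1]+s*p[0]+c*p[1],p[2]]); q=proj(PS,w)[0]; print(n,'side0crop',((q-[275,365])/.3).round(0),'wrist',proj(PW,w)[0].round(1))
E
```

```text
tip corner W+S [-0.025   0.0149  0.2357]
cap W+S [0.0749 0.0008 0.2488] S+T [0.0741 0.0008 0.2492]
knob S+T [-0.0299 -0.0006  0.2514]
seatL side0crop [ 86. 162.] wrist [419.3 355.3]
wallin_base side0crop [154. 143.] wrist [465.8 355.3]
tip_in_top side0crop [ 83. 126.] wrist [435.5 390.5]
tip_in_top2 side0crop [75. 93.] wrist [437.8 368.2]
tonguetop side0crop [118. 130.] wrist [453.5 376.5]
```

The cap agrees to 1 mm (0.0749 against 0.075, y +0.8 mm) and the knob end fits too, so the stand pose is good. Slide the rim in over the tip.

```bash
python3 go.py 0.5593 -0.2092 0.270 1.7368
```

```text
d [ 0.0022  0.0704 -0.0003] rot [ 0.0013  0.0017 -0.001 ] hold 0.0187 t 7.8
```

```bash
python3 -m jog '0 0.01 0 0 0 0; 0.001 0.025 0 0.001 0.001 0; 0.002 0.04 0 0.0013 0.0017 -0.001; 0.0022 0.055 0 0.0013 0.0017 -0.001; 0.0022 0.066 0 0.0013 0.0017 -0.001; 0.0022 0.0704 0 0.0013 0.0017 -0.001; 0.0022 0.0704 0 0.0013 0.0017 -0.001; 0.0022 0.0704 0 0.0013 0.0017 -0.001; 0.0022 0.0704 0 0.0013 0.0017 -0.001'
python3 - <<'E'
from h import *
s=robot.get_state(); print(s['position'],s['tcp_rot'],s['contact_force'],s['torque'])
d={}
for n in('side','top','wrist'):
    i,P,K,W=cam(n); d['i'+n]=i;d['P'+n]=P
np.savez('over.npz',**d)
crop=lambda i,x,y,w,h: cv2.resize(i[y:y+h,x:x+w],(400,300),interpolation=cv2.INTER_CUBIC)
save('pics/over.png',np.hstack([crop(d['iside'],240,320,160,120),crop(d['iwrist'],240,220,240,180)]))
E
python3 go.py 0.5593 -0.2092 0.250 1.7368
```

```text
clock: 8.7
position: [0.5582, -0.209, 0.2687]
tcp_rot: [-3.14, -0.001, 1.737]
contact_force: [0.1, 1.1, -3.0]
opening: 0.0139
grip_force: 107.7
[ 0.5582379  -0.20899015  0.26872444] [-3.13951817e+00 -1.22944631e-03  1.73652051e+00] [ 0.05747702  1.10808683 -2.95630249] [0.12536589 0.02140508 0.00341665]
d [-0.0003  0.0009  0.019 ] rot [-0.0014 -0.0009 -0.0005] hold 0.0187 t 8.85
```

View pics/over.png

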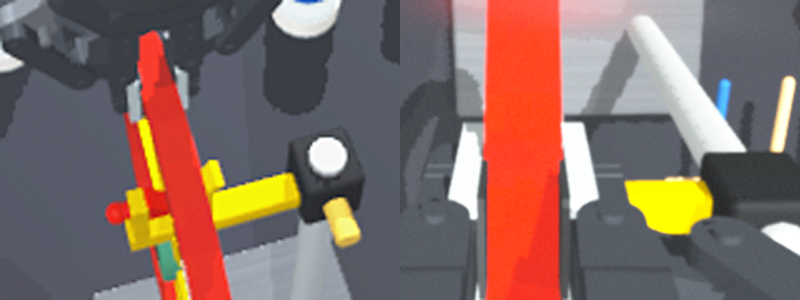

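Hook is inside the rim; the rim is aligned between tip and back wall. Lower to just above the tongue.

```bash
python3 -m jog '-0.0003 0.0009 0.008 -0.0014 -0.0009 -0.0005; -0.0003 0.0009 0.016 -0.0014 -0.0009 -0.0005; -0.0003 0.0009 0.022 -0.0014 -0.0009 -0.0005; -0.0003 0.0009 0.022 -0.0014 -0.0009 -0.0005; -0.0003 0.0009 0.022 -0.0014 -0.0009 -0.0005'
python3 -m jog '0 0 0.003 0 0 0;0 0 0.006 0 0 0;0 0 0.006 0 0 0'
python3 -m jog '0 0 0.003 0 0 0;0 0 0.006 0 0 0;0 0 0.006 0 0 0'
```

```text
clock: 9.35
position: [0.5596, -0.209, 0.2463]
tcp_rot: [-3.141, -0.001, 1.737]
contact_force: [0.4, 0.1, -3.0]
opening: 0.014
grip_force: 107.7
clock: 9.65
position: [0.5596, -0.2089, 0.2403]
tcp_rot: [-3.141, -0.001, 1.737]
contact_force: [0.2, 1.5, -4.1]
opening: 0.0142
grip_force: 107.6
clock: 9.95
position: [0.5595, -0.2089, 0.2342]
tcp_rot: [-3.141, -0.001, 1.737]
contact_force: [0.6, 0.7, -3.7]
opening: 0.0139
grip_force: 107.6
```

```bash
for k in 1 2; do :; done; python3 -m jog '0 0 0.003 0 0 0;0 0 0.003 0 0 0' | grep -E 'pos|contact'
python3 -m jog '0 0 0.003 0 0 0;0 0 0.003 0 0 0' | grep -E 'pos|contact|rot'
python3 -m jog '0 0 0.003 0 0 0;0 0 0.003 0 0 0' | grep -E 'pos|contact|rot'
```

```text
position: [0.5597, -0.209, 0.2314]
contact_force: [-1.0, 0.1, -3.5]
position: [0.5607, -0.2093, 0.2294]
tcp_rot: [3.14, 0.001, 1.738]
contact_force: [1.8, -0.4, -1.8]
position: [0.5608, -0.2098, 0.2273]
tcp_rot: [3.139, 0.002, 1.737]
contact_force: [0.3, 0.4, 3.9]
```

Tongue contact at TCP ≈0.229, so the seat should come at TCP ≈0.204. Continue.

```bash
for i in 1; do
python3 -m jog '0 0 0.003 0 0 0;0 0 0.003 0 0 0' | grep -E 'pos|contact|rot'; done
python3 -m jog '0 0 0.003 0 0 0;0 0 0.003 0 0 0' | grep -E 'pos|contact|rot'
python3 -c "
from h import *
s=robot.get_state();print(s['torque'],s['opening'])"
```

```text
position: [0.5606, -0.2094, 0.2232]
tcp_rot: [3.139, 0.001, 1.737]
contact_force: [2.0, -1.7, -1.6]
position: [0.5605, -0.2091, 0.2195]
tcp_rot: [3.14, 0.0, 1.737]
contact_force: [2.9, -0.6, -1.1]
[-0.04301862 -0.50300545  0.16611052] 0.014210194557304419
```

```bash

python3 -m jog '0 0 0.003 0 0 0;0 0 0.003 0 0 0' | grep -E 'pos|contact|rot'
python3 -m jog '0 0 0.003 0 0 0;0 0 0.003 0 0 0' | grep -E 'pos|contact|rot'
python3 -m jog '0 0 0.002 0 0 0;0 0 0.002 0 0 0' | grep -E 'pos|contact|rot'
python3 -m jog '0 0 0.001 0 0 0;0 0 0.001 0 0 0' | grep -E 'pos|contact|rot'
```

```text
position: [0.5604, -0.209, 0.2162]
tcp_rot: [3.141, -0.0, 1.738]
contact_force: [4.6, -0.4, -3.1]
position: [0.5603, -0.2089, 0.2131]
tcp_rot: [3.141, -0.001, 1.738]
contact_force: [6.4, 0.3, -2.2]
position: [0.5577, -0.2085, 0.2104]
tcp_rot: [-3.137, -0.002, 1.737]
contact_force: [-0.2, -0.0, -4.4]
position: [0.5583, -0.2087, 0.2097]
tcp_rot: [-3.138, -0.002, 1.737]
contact_force: [-0.1, -0.5, -2.4]
```

Side force vanished at TCP 0.2104, so the tongue has snapped out. Now press onto the seat in 0.5–1 mm steps.

```bash
for k in 1; do
python3 -m jog '0 0 0.001 0 0 0;0 0 0.001 0 0 0' | grep -E 'pos|contact'; done
python3 -m jog '0 0 0.001 0 0 0;0 0 0.001 0 0 0' | grep -E 'pos|contact'
```

```text
position: [0.5593, -0.209, 0.2094]
contact_force: [0.3, -0.4, -2.7]
position: [0.5597, -0.2091, 0.209]
contact_force: [-0.1, 0.4, -2.7]
```

```bash

python3 -m jog '0 0 0.0007 0 0 0;0 0 0.0007 0 0 0;0 0 0.0007 0 0 0' | grep -E 'pos|contact'
python3 -m jog '0 0 0.0007 0 0 0;0 0 0.0007 0 0 0;0 0 0.0007 0 0 0' | grep -E 'pos|contact'
python3 -m jog '0 0 0 0 0 0;0 0 0 0 0 0' | grep -E 'pos|contact|rot'
```

```text
position: [0.5598, -0.2092, 0.2087]
contact_force: [-2.6, 1.6, 1.8]
position: [0.5599, -0.2092, 0.2085]
contact_force: [-4.1, 1.2, 5.0]
position: [0.5599, -0.2092, 0.2085]
tcp_rot: [3.141, 0.001, 1.737]
contact_force: [-3.2, 1.5, 5.3]
```

```bash

python3 -m jog '0 0 0.0007 0 0 0;0 0 0.0007 0 0 0;0 0 0.0007 0 0 0' | grep -E 'pos|contact'
python3 -m jog '0 0 0.0007 0 0 0;0 0 0.0007 0 0 0;0 0 0.0007 0 0 0;0 0 0.0007 0 0 0;0 0 0.0007 0 0 0' | grep -E 'pos|contact'
python3 - <<'E'
from h import *
s=robot.get_state(); print(s['contact_force'],s['torque'])
d={}
for n in('side','wrist'):
    i,P,K,W=cam(n); d['i'+n]=i;d['P'+n]=P
crop=lambda i,x,y,w,h: cv2.resize(i[y:y+h,x:x+w],(400,300),interpolation=cv2.INTER_CUBIC)
save('pics/seat.png',np.hstack([crop(d['iside'],250,340,120,90),crop(d['iside'],0,0,640,480)]))
E
```

```text
position: [0.5599, -0.2092, 0.2084]
contact_force: [-4.4, 2.5, 9.2]
position: [0.5599, -0.2092, 0.2082]
contact_force: [-5.2, 2.1, 10.6]
[-5.1838983   2.10043449 10.58602819] [-0.02342013  0.65085191 -0.15325182]
```

View pics/seat.png

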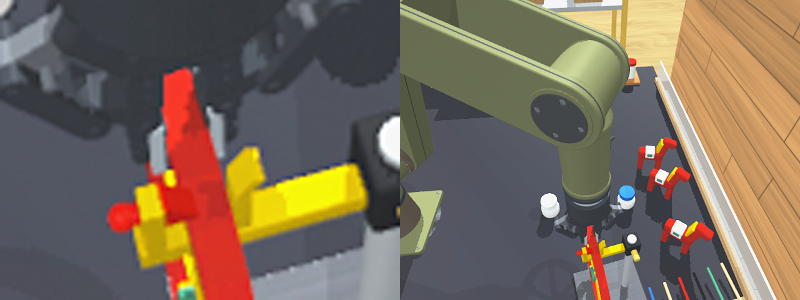

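The knob ball sits at side (286.6,405.1), the same place as at the start, so the tongue is fully out. The rim is below it, between tip and wall. Seat load is about 13.5 N with the weight taken off, under 25 N. Ease off and open a little.

```bash

python3 -m jog '0 0 -0.0008 0 0 0;0 0 -0.0016 0 0 0;0 0 -0.0022 0 0 0;0 0 -0.0022 0 0 0' | grep -E 'pos|contact'
python3 -m jog '0 0 0 0 0 0;0 0 0 0 0 0;0 0 0 0 0 0;0 0 0 0 0 0;0 0 0 0 0 0;0 0 0 0 0 0' 0.045
```

```text
position: [0.5598, -0.2092, 0.2085]
contact_force: [-4.0, 0.9, 4.3]
clock: 14.85
position: [0.5599, -0.2091, 0.2081]
tcp_rot: [3.142, -0.0, 1.737]
contact_force: [0.9, 0.0, 0.2]
opening: 0.0449
grip_force: 0.0
```

Released, with no force left. Back straight up, slowly, then retreat.

```bash

python3 -m jog '0 0 -0.005 0 0 0;0 0 -0.015 0 0 0;0 0 -0.03 0 0 0;0 0 -0.05 0 0 0;0 0 -0.08 0 0 0;0 0 -0.12 0 0 0;0 0 -0.15 0 0 0;0 0 -0.17 0 0 0;0 0 -0.17 0 0 0;0 0 -0.17 0 0 0'
python3 -m jog '0.04 0 0 0 0 0;0.08 0 0 0 0 0;0.12 0 0 0 0 0;0.16 0 0 0 0 0;0.2 0 0 0 0 0;0.2 0 0 0 0 0;0.2 0 0 0 0 0;0.2 0 0 0 0 0;0.2 0 0 0 0 0;0.2 0 0 0 0 0' | grep -E 'clock|pos|contact'
python3 - <<'E'
from h import *
i,*_=cam('side'); robot.grab_frame('wrist'); j,*_=cam('side'); t,*_=cam('top')
print('moving px',np.abs(i.astype(int)-j)[340:,220:330].max())
crop=lambda i,x,y,w,h: cv2.resize(i[y:y+h,x:x+w],(400,300),interpolation=cv2.INTER_CUBIC)
save('pics/end.png',np.vstack([np.hstack([crop(i,220,340,180,135),crop(i,0,0,640,480)]),np.hstack([crop(t,400,180,160,120),crop(t,0,0,640,480)])]))
E
```

```text
clock: 15.85
position: [0.5598, -0.2091, 0.3787]
tcp_rot: [3.14, 0.001, 1.737]
contact_force: [0.2, 0.1, -0.2]
opening: 0.0449
grip_force: 0.0
clock: 16.85
position: [0.5268, -0.013, 0.3778]
contact_force: [-0.3, -0.7, -0.2]
moving px 138
```

View pics/end.png

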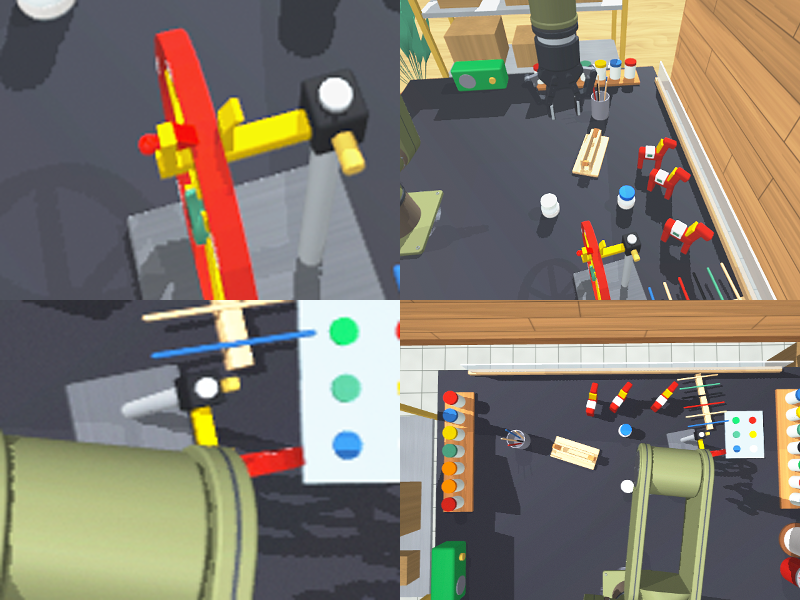

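The wheel hangs on the hook with the tongue out over the rim, the knob is at its resting place, and the bystanders stand untouched. There may still be some sway, so I'll let it settle and re-measure.

```bash
Z='0 0 0 0 0 0'; 
cat > mv.py <<'E'
from h import *
f=[]
for k in range(10): f.append(cam('side')[0][340:,220:330].astype(int))
print([int((np.abs(x-f[0]).max(2)>40).sum()) for x in f])
E
python3 mv.py
python3 -m jog '0 0 0 0 0 0;0 0 0 0 0 0;0 0 0 0 0 0;0 0 0 0 0 0;0 0 0 0 0 0;0 0 0 0 0 0;0 0 0 0 0 0;0 0 0 0 0 0;0 0 0 0 0 0;0 0 0 0 0 0;0 0 0 0 0 0;0 0 0 0 0 0;0 0 0 0 0 0;0 0 0 0 0 0;0 0 0 0 0 0;0 0 0 0 0 0;0 0 0 0 0 0;0 0 0 0 0 0;0 0 0 0 0 0;0 0 0 0 0 0' >/dev/null
python3 -m jog '0 0 0 0 0 0;0 0 0 0 0 0;0 0 0 0 0 0;0 0 0 0 0 0;0 0 0 0 0 0;0 0 0 0 0 0;0 0 0 0 0 0;0 0 0 0 0 0;0 0 0 0 0 0;0 0 0 0 0 0;0 0 0 0 0 0;0 0 0 0 0 0;0 0 0 0 0 0;0 0 0 0 0 0;0 0 0 0 0 0;0 0 0 0 0 0;0 0 0 0 0 0;0 0 0 0 0 0;0 0 0 0 0 0;0 0 0 0 0 0' >/dev/null
python3 mv.py
```

```text
[0, 1, 37, 92, 108, 74, 21, 1, 17, 69]
[0, 1, 4, 17, 7, 0, 0, 4, 17, 7]
```

It is still swaying slightly and dying down, so I'll wait longer.

```bash

python3 -m jog '0 0 0 0 0 0;0 0 0 0 0 0;0 0 0 0 0 0;0 0 0 0 0 0;0 0 0 0 0 0;0 0 0 0 0 0;0 0 0 0 0 0;0 0 0 0 0 0;0 0 0 0 0 0;0 0 0 0 0 0;0 0 0 0 0 0;0 0 0 0 0 0;0 0 0 0 0 0;0 0 0 0 0 0;0 0 0 0 0 0;0 0 0 0 0 0;0 0 0 0 0 0;0 0 0 0 0 0;0 0 0 0 0 0;0 0 0 0 0 0' >/dev/null
python3 -m jog '0 0 0 0 0 0;0 0 0 0 0 0;0 0 0 0 0 0;0 0 0 0 0 0;0 0 0 0 0 0;0 0 0 0 0 0;0 0 0 0 0 0;0 0 0 0 0 0;0 0 0 0 0 0;0 0 0 0 0 0;0 0 0 0 0 0;0 0 0 0 0 0;0 0 0 0 0 0;0 0 0 0 0 0;0 0 0 0 0 0;0 0 0 0 0 0;0 0 0 0 0 0;0 0 0 0 0 0;0 0 0 0 0 0;0 0 0 0 0 0' >/dev/null
python3 -m jog '0 0 0 0 0 0;0 0 0 0 0 0;0 0 0 0 0 0;0 0 0 0 0 0;0 0 0 0 0 0;0 0 0 0 0 0;0 0 0 0 0 0;0 0 0 0 0 0;0 0 0 0 0 0;0 0 0 0 0 0;0 0 0 0 0 0;0 0 0 0 0 0;0 0 0 0 0 0;0 0 0 0 0 0;0 0 0 0 0 0;0 0 0 0 0 0;0 0 0 0 0 0;0 0 0 0 0 0;0 0 0 0 0 0;0 0 0 0 0 0' >/dev/null
python3 -m jog '0 0 0 0 0 0;0 0 0 0 0 0;0 0 0 0 0 0;0 0 0 0 0 0;0 0 0 0 0 0;0 0 0 0 0 0;0 0 0 0 0 0;0 0 0 0 0 0;0 0 0 0 0 0;0 0 0 0 0 0;0 0 0 0 0 0;0 0 0 0 0 0;0 0 0 0 0 0;0 0 0 0 0 0;0 0 0 0 0 0;0 0 0 0 0 0;0 0 0 0 0 0;0 0 0 0 0 0;0 0 0 0 0 0;0 0 0 0 0 0' | grep clock
python3 mv.py
```

```text
clock: 30.05
[0, 1, 1, 0, 0, 0, 0, 0, 0, 0]
```

```bash

python3 -m jog '0 0 0 0 0 0;0 0 0 0 0 0;0 0 0 0 0 0;0 0 0 0 0 0;0 0 0 0 0 0;0 0 0 0 0 0;0 0 0 0 0 0;0 0 0 0 0 0;0 0 0 0 0 0;0 0 0 0 0 0;0 0 0 0 0 0;0 0 0 0 0 0;0 0 0 0 0 0;0 0 0 0 0 0;0 0 0 0 0 0;0 0 0 0 0 0;0 0 0 0 0 0;0 0 0 0 0 0;0 0 0 0 0 0;0 0 0 0 0 0' >/dev/null
python3 -m jog '0 0 0 0 0 0;0 0 0 0 0 0;0 0 0 0 0 0;0 0 0 0 0 0;0 0 0 0 0 0;0 0 0 0 0 0;0 0 0 0 0 0;0 0 0 0 0 0;0 0 0 0 0 0;0 0 0 0 0 0;0 0 0 0 0 0;0 0 0 0 0 0;0 0 0 0 0 0;0 0 0 0 0 0;0 0 0 0 0 0;0 0 0 0 0 0;0 0 0 0 0 0;0 0 0 0 0 0;0 0 0 0 0 0;0 0 0 0 0 0' >/dev/null
python3 -c "
from plant import robot
print(robot.close_job())"
```

```text
the job is handed in; nothing more can be done
None
```

The wheel hangs still on the hook with the tongue sprung back out over the rim; it was pressed onto the seat with about 13.5 N before I let go, the other objects look undisturbed in the final pictures, and the job is handed in at about 35 s.

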